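Split the ring weights into two equal lots on the bench balance

ROBOT

A 6-joint arm with a two-finger parallel gripper is mounted at the origin on a cart in front of the work surface, level with it; the furniture and walls round the work are solid. World frame = base frame: x ahead of the robot, y to its left, z up, the work surface at z = 0. Lengths are in m, angles in rad, forces in N, time in s.
With the tool pointing down it reaches from about 0.35 to 0.95 m from the base axis. Payload 17.4 kg.
Tool frame: the origin (TCP) lies midway between the tips of the shut fingers; the grasp point (between the pads) lies 19 mm behind it; z points along the fingers, y is the line along which they close (so a half turn about z gives the same grasp; the last joint's range is limited). The gripper opens to 93 mm and grips with 3 to 60 N. Pads are 15 mm wide; open, the fingers measure 128 mm over their backs; the gripper's body (75 mm by 188 mm) begins 65 mm behind the grasp point.
Start: joints at [1.134, 0.116, 1.442, -0, 1.584, -0.038], TCP at [0.262, 0.622, 0.219] pointing down, gripper open.
Joint ranges: [-2.83, 2.83], [-0.83, 2.19], [0.07, 2.5], [-1.14, 4.28], [0.01, 3], [-2.97, 2.97]. Speed limits (rad/s): [1.89, 1.89, 2.22, 3.14, 3.14, 3.14].

INTERFACE

Orientations are given as a rotation vector (axis times angle).
In Python, from plant import readout, read_camera, job gives the robot as it stands.
- The arm moves only by the tool play_rows, never from a script. Its argument "commands" is a list of rows, each a list of 7 numbers: the shift along the world's x, y, z in cm, then the turn, a rotation vector about the world's x, y, z in rad, then the opening, from 0 (shut) to 1 (fully open). In form: [[dx, dy, dz, rx, ry, rz, claw], ...]. A call has 1 to 12 rows; each row is the pose to reach, as a shift and turn from the pose commanded when the call began; what a row does not reach only later rows make up. A row lasts 1/8 s, in which the tool goes at most 62.5 mm and 10.7 degrees, less where a joint would pass 70% of its speed; a pose out of reach is approached as far as the arm can. A call with a gripper value outside its range is refused whole. The fingers move at their own pace and stop on an object; the grip force is fixed at half the most. Time passes only in rows, so rows that repeat a pose let the fingers close. It gives the time, the measured TCP pose, the force, the opening and the grip force at its end, in the units of the state.
- readout.state(): the state, without advancing time (a new reading comes with each control period).
- read_camera(name): name is "side" or "top"; returns a dict with "image" (480x640x3 uint8, red, green, blue), "fovy" (degrees; the focal length in pixels is half the picture's height over the tangent of half this angle, whatever the lens; pixels are square), "cx", "cy" (the principal point, pixels), "D" ([k1, k2, p1, p2, k3] as OpenCV has them; the pictures are not rectified), "position" and "rotation" of the camera in the world. Camera axes: x right, y down, z forward; pixel columns grow to the right and rows downward; lengths in m; the calibration is good to about 2 mm. A picture is of the moment at which its call begins. There is no depth.
- job.finish_job(): hands the job in; it is judged then, once.
The state is a dict: "t": time; "joint_positions": joint angles; "dq": joint speeds; "tau": joint torques, N m; "tcp_pos": TCP position; "tcp_rot": TCP orientation; "ft_force": force on the tool from outside, world axes, zero at the start; "moment": the same for the moment, N m; "opening": finger opening in m; "gripper_force": force on a finger pad.
Only numpy, scipy, OpenCV 4.12 (cv2) and the standard library are available. Lean on these libraries where they do the work, as an engineer would, in place of code of your own. Each camera call takes 0.05 s, during which the arm holds its last target. There are 200 camera calls.

TASK

The four ring weights are to be fitted in equal lots to opposite sides of a rotor, so split them on the bench balance: one large and one small on each platform. Take the surplus ring off the overloaded platform and push it fully home on a free spigot of the other, until the spring plungers stand over it; bear on that platform gently and ease it back up before you let go, for its knife edges must never take more than about 30 N. Then slide the poise along its bar until the balance sits level, and leave it so.

Things in the scene. Friction and masses are not known exactly. Their poses are not given: they have to be found in the camera images.
- balance: two-platform bench balance, base fixed to the bench: grey cast base, beam along x with a platform at each end, in the middle a pointer before a white index plate, a graduated poise bar on the +y side. About 280 (x) by 190 (y) by 132 mm high. Origin: centre of its underside; x points from the near to the far platform, roughly away from the robot; z up.
- platform_near: near platform (-x end of the beam): steel plate 100 mm (x) by 142 mm (y) with three spigots, kept horizontal by a parallel linkage. Its surface is 30 mm above its origin, 88 mm over the bench when level. It yields to a push: it sinks up to 12 mm below level, where the beam meets a hard stop; let go, it swings up again to where the load on it balances.
- platform_far: far platform (+x end of the beam): steel plate 100 mm (x) by 142 mm (y) with three spigots, kept horizontal by a parallel linkage. Its surface is 30 mm above its origin, 88 mm over the bench when level. It yields to a push: it sinks up to 12 mm below level, where the beam meets a hard stop; let go, it swings up again to where the load on it balances.
- beam (a joint): tilt of the beam, rad: 0 level, positive with the far platform down; stops at about -0.138 and 0.138. Between the stops the tilt grows with the difference of load; it settles within about 1 s.
- poise (a joint): place of the brass sliding poise along its bar, m: 0 in the middle, positive toward the far end, range -0.066 to 0.066. It stays where it is left (drag about 1.5 N). With the platforms loaded nearly alike, sliding it 10 mm toward the far end tilts the beam by about +0.024 rad, unless the beam lies on a stop.
- poise_grip (a point): middle of the poise's upright finger piece, brass, 12 mm thick along the bar (x of the balance), 18 mm across, 26 mm high: its top is 10 mm over this point. The poise's block (26 mm along the bar) begins 14 mm under this point. The bar runs along x, 102 mm to the +y side of the balance's middle.
- large_a: large ring weight: plain steel ring, outside diameter 48 mm, 16 mm high, bore 17 mm, with three fine grooves round it; about 200 g, within 5 percent. Origin: centre of its underside; z is its axis, up. It starts fully home on one of the spigots.
- large_b: large ring weight: plain steel ring, outside diameter 48 mm, 16 mm high, bore 17 mm, with three fine grooves round it; about 200 g, within 5 percent. Origin: centre of its underside; z is its axis, up. It starts fully home on one of the spigots.
- small_a: small ring weight: plain steel ring, outside diameter 35 mm, 16 mm high, bore 17 mm, with three fine grooves round it; about 90 g, within 5 percent. Origin: centre of its underside; z is its axis, up. It starts fully home on one of the spigots.
- small_b: small ring weight: plain steel ring, outside diameter 35 mm, 16 mm high, bore 17 mm, with three fine grooves round it; about 90 g, within 5 percent. Origin: centre of its underside; z is its axis, up. It starts fully home on one of the spigots.
- near_1 (a point): point on the axis of a spigot of the near platform, at the platform's surface: a ring's origin lies here when fully home. Moves with the platform; beam level, it is at (-63, 45, 88) mm in the frame of balance. Spigot: upright steel pin, 15 mm in diameter, 34 mm tall, its top 9 mm tapered to 7 mm; two cone-nosed spring plungers stand out of it 20 mm over the platform.
- near_2 (a point): point on the axis of a spigot of the near platform, at the platform's surface: a ring's origin lies here when fully home. Moves with the platform; beam level, it is at (-63, -45, 88) mm in the frame of balance. Spigot as at near_1. A ring goes on over the taper and is pushed past the plungers, which takes 7 to 12 N.
- near_3 (a point): point on the axis of a spigot of the near platform, at the platform's surface: a ring's origin lies here when fully home. Moves with the platform; beam level, it is at (-107, 0, 88) mm in the frame of balance. Spigot as at near_1. Past the plungers the ring slides to the platform's surface, and the plungers spring out over its top. Pulling it off takes as much.
- far_1 (a point): point on the axis of a spigot of the far platform, at the platform's surface: a ring's origin lies here when fully home. Moves with the platform; beam level, it is at (63, 45, 88) mm in the frame of balance. Spigot as at near_1.
- far_2 (a point): point on the axis of a spigot of the far platform, at the platform's surface: a ring's origin lies here when fully home. Moves with the platform; beam level, it is at (63, -45, 88) mm in the frame of balance. Spigot as at near_1.
- far_3 (a point): point on the axis of a spigot of the far platform, at the platform's surface: a ring's origin lies here when fully home. Moves with the platform; beam level, it is at (107, 0, 88) mm in the frame of balance. Spigot as at near_1.
There are look-alikes about, which are no part of the job. What is shaped like the large_a but brown or pink is not meant. What is shaped like the small_b but blue is not meant.

How it is judged:
On the way:
1. the far platform carries one large and one small ring, each fully home on a spigot ((distance between any of large_a, large_b and far_1 below 0.003 m or distance between any of large_a, large_b and far_2 below 0.003 m or distance between any of large_a, large_b and far_3 below 0.003 m) and (distance between any of small_a, small_b and far_1 below 0.003 m or distance between any of small_a, small_b and far_2 below 0.003 m or distance between any of small_a, small_b and far_3 below 0.003 m)), for 0.2 s.
At the end, for the whole second after the job is handed in: each platform carries one large and one small ring weight, each within 3 mm of fully home on a spigot, and the beam is at rest within 0.015 rad of level (all of step 1 and (distance between any of large_a, large_b and near_1 below 0.003 m or distance between any of large_a, large_b and near_2 below 0.003 m or distance between any of large_a, large_b and near_3 below 0.003 m) and (distance between any of small_a, small_b and near_1 below 0.003 m or distance between any of small_a, small_b and near_2 below 0.003 m or distance between any of small_a, small_b and near_3 below 0.003 m) and value of joint beam between -0.015 and 0.015 rad and velocity of joint beam between -0.05 and 0.05 rad/s); the robot touches nothing.
It fails at once if the far platform takes a force of more than 35 N (contact force between platform_far and anything else above 35 N).
It also fails if it takes over 69 s, if anything falls off the work surface, if the arm or the gripper's body presses on something with over 40 N, if the wrist force passes 120 N, or if a joint passes its speed limit or range.

## Working session

There is one attempt and no reset: what is moved stays moved. The work goes in short steps, Python scripts to look and compute and a tool call to move; the robot and the scene stay as the last step left them, time stands still between calls to the robot, and variables do not carry over. Pictures are saved under pics/ and viewed, at most 10 in all, crops included, and the job is handed in when it is done.

Besides the shell and the picture viewer there is one more tool, called after "Request:" by a JSON object that holds its "fn" and its "kwargs". play_rows: Moves the arm, as the interface text tells. Its arguments: {"type":"object","properties":{"commands":{"type":"array","items":{"type":"array","items":{"type":"number"}}}},"required":["commands"]}

```bash
mkdir -p pics; cat > h.py <<'E'
import numpy as np, cv2
from plant import readout, read_camera, job
def K(c):
    f=240/np.tan(np.radians(c["fovy"])/2)
    return np.array([[f,0,c["cx"]],[0,f,c["cy"]],[0,0,1.]])
def ray(c,uv):
    p=cv2.undistortPoints(np.array([[uv]],float),K(c),np.array(c["D"],float))[0,0]
    d=np.array(c["rotation"])@np.array([p[0],p[1],1]); return np.array(c["position"]),d/np.linalg.norm(d)
def onz(c,uv,z):
    o,d=ray(c,uv); return o+d*(z-o[2])/d[2]
def two(c1,u1,c2,u2):
    o1,d1=ray(c1,u1);o2,d2=ray(c2,u2)
    s=np.linalg.lstsq(np.c_[d1,-d2],o2-o1,rcond=None)[0]
    a=o1+s[0]*d1;b=o2+s[1]*d2
    return (a+b)/2,np.linalg.norm(a-b)
def proj(c,P):
    R=np.array(c["rotation"]).T
    return cv2.projectPoints(np.array(P,float).reshape(-1,1,3),cv2.Rodrigues(R)[0],-R@np.array(c["position"]),K(c),np.array(c["D"],float))[0][:,0]
E
python3 - <<'E'
from h import *
for n in("side","top"):
    c=read_camera(n); cv2.imwrite(f"pics/{n}0.png",c["image"][:,:,::-1])
    np.save(f"{n}0.npy",c,allow_pickle=True)
    print(n,c["fovy"],c["cx"],c["cy"],c["D"],c["position"],c["rotation"])
print(readout.state())
E
```

```text
side 42.30711788711885 321.1035261244893 241.6997401220687 [-0.00488971  0.          0.          0.          0.        ] [ 0.53904956 -0.83979106  0.79148547] [-2.30151228e+00 -2.03559221e-02 -4.20144665e-04]
top 55.03595697621745 321.9211517643135 238.07251435835065 [-0.06787795  0.          0.          0.          0.        ] [ 0.44700386 -0.0414504   0.95807442] [-2.16086782  2.17178086 -0.07299104]
{'t': 0.1, 'joint_positions': array([ 1.13420004e+00,  1.16435617e-01,  1.44218639e+00, -1.24145645e-05,
        1.58402319e+00, -3.77925081e-02]), 'dq': array([ 0.00128338, -0.00302   , -0.00123464, -0.00074611, -0.00214018,
        0.00121865]), 'tau': array([ 1.63303386e-03, -7.22889662e+01, -6.23866081e+01,  7.80824153e-02,
        2.26689444e-02, -1.17452203e-05]), 'tcp_pos': array([0.26204146, 0.62185778, 0.21798813]), 'tcp_rot': array([-6.22249992e-01, -3.07911166e+00,  1.61150472e-03]), 'ft_force': array([ 1.00312814,  0.8692716 , -0.57057087]), 'moment': array([ 0.02359996, -0.01355949, -0.02121102]), 'gripper_force': 0.0, 'opening': 0.09288996395801763}
```

```bash
sed -i 's/np.array(c\["rotation"\])/cv2.Rodrigues(np.array(c["rotation"],float))[0]/' h.py; grep -n Rod h.py
```

```text
8:    d=cv2.Rodrigues(np.array(c["rotation"],float))[0]@np.array([p[0],p[1],1]); return np.array(c["position"]),d/np.linalg.norm(d)
17:    R=cv2.Rodrigues(np.array(c["rotation"],float))[0].T
18:    return cv2.projectPoints(np.array(P,float).reshape(-1,1,3),cv2.Rodrigues(R)[0],-R@np.array(c["position"]),K(c),np.array(c["D"],float))[0][:,0]
```

View pics/side0.png

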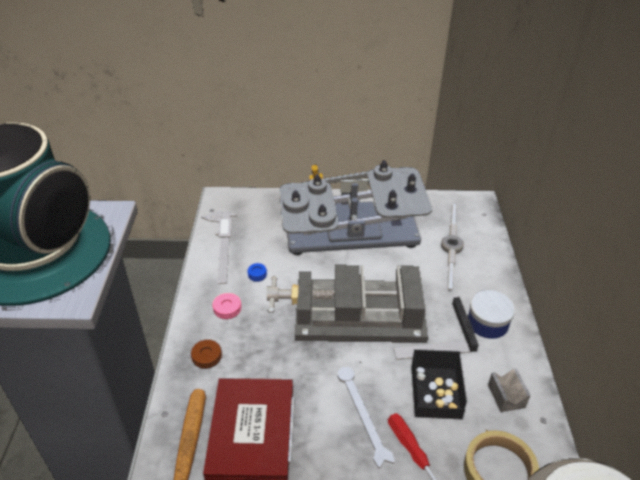

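View pics/top0.png

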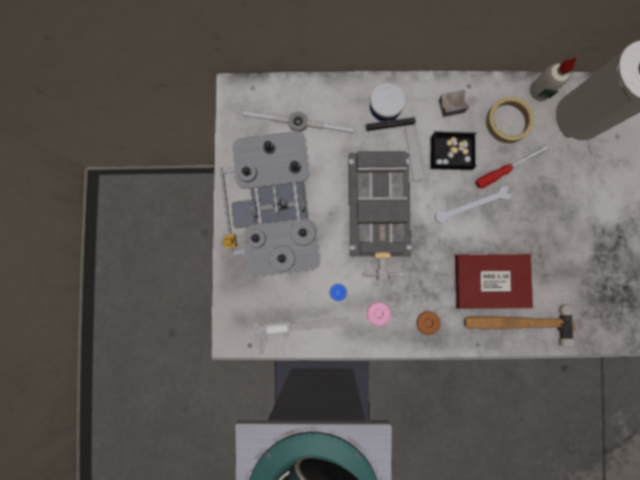

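```bash
python3 - <<'E'
from h import *
a=cv2.imread("pics/side0.png")[150:260,270:440]; b=cv2.imread("pics/top0.png")[125:280,215:325]
a=cv2.resize(a,None,fx=3.4,fy=3.4,interpolation=2);b=cv2.resize(b,None,fx=3.4*.7/.7*1.0,fy=3.4,interpolation=2)
o=np.zeros((600,800,3),np.uint8); 
cv2.imwrite("pics/c1.png",cv2.resize(a,(800,518))); cv2.imwrite("pics/c2.png",b)
for n in("side","top"):
    c=np.load(n+"0.npy",allow_pickle=True).item(); print(n,proj(c,[[.262,.622,.218]]))
E
```

```text
side [[211.87999347   9.19989005]]
top [[-59.26766307 387.34311089]]
```

View pics/c1.png

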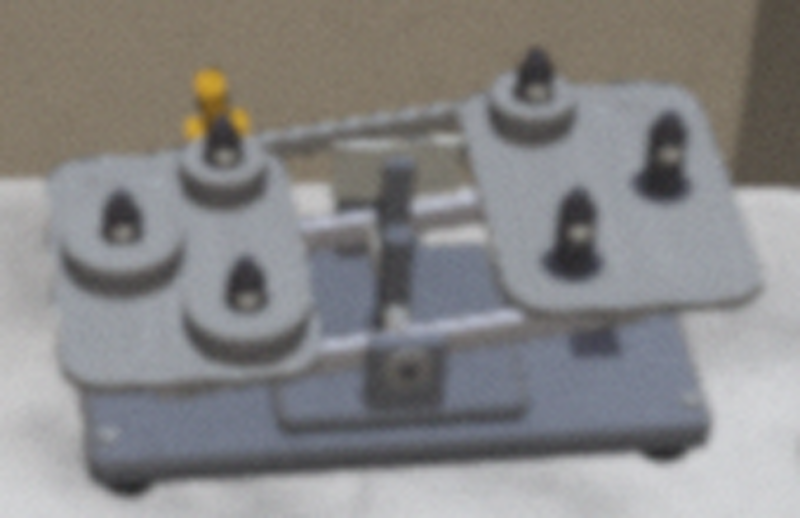

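View pics/c2.png

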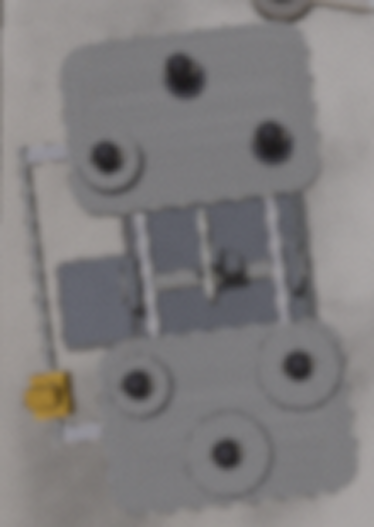

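```bash
cat > blobs.py <<'E'
from h import *
def blobs(c,roi,thr):
    x0,y0,x1,y1=roi
    g=cv2.cvtColor(c["image"],cv2.COLOR_RGB2GRAY)[y0:y1,x0:x1]
    g=cv2.resize(g,None,fx=4,fy=4,interpolation=cv2.INTER_CUBIC)
    n,l,s,ce=cv2.connectedComponentsWithStats((g<thr).astype(np.uint8))
    out=[]
    for i in range(1,n):
        if 60<s[i,4]<6000:
            ys,xs=np.nonzero(l==i); t=ys<np.min(ys)+3
            out.append((np.round([x0+(ce[i,0]+.5)/4-.5,y0+(ce[i,1]+.5)/4-.5],2),s[i,2:5]/4,np.round([x0+(xs[t].mean()+.5)/4-.5,y0+ys.min()/4-.5],2)))
    return out
E
python3 - <<'E'
from blobs import *
s=np.load("side0.npy",allow_pickle=True).item();t=np.load("top0.npy",allow_pickle=True).item()
for b in blobs(s,(280,155,435,225),75): print("s",*b)
for b in blobs(t,(225,130,325,280),75): print("t",*b)
h=cv2.cvtColor(t["image"],cv2.COLOR_RGB2HSV);print([ (n,c["image"][y,x]) for n,c,x,y in(("s",s,315,171),("t",t,229,241))])
E
```

```text
s [383.02 164.85] [  7.25   9.5  155.25] [383.44 160.5 ]
s [376.26 175.88] [ 4.    4.25 29.75] [375.05 173.5 ]
s [316.51 178.64] [  6.5    8.75 135.25] [316.39 174.75]
s [410.42 184.24] [  9.5  17.  379.5] [411.67 174.5 ]
s [385.83 177.61] [ 7.25  3.   34.  ] [388.11 176.  ]
s [352.98 191.9 ] [  7.     9.75 156.75] [354.29 187.  ]
s [311.71 190.38] [ 5.25  3.5  37.75] [310.24 188.5 ]
s [320.95 190.9 ] [ 7.25  3.25 28.5 ] [323.75 189.  ]
s [391.32 200.96] [ 10.25  17.5  398.75] [392.25 191.  ]
s [295.15 195.05] [  6.75   7.5  127.25] [295.12 191.5 ]
s [353.12 207.88] [  6.5   12.25 228.75] [352.99 201.75]
s [321.45 209.26] [  6.75   8.75 141.5 ] [321.65 205.25]
s [396.39 221.73] [ 7.    4.25 80.  ] [397.71 219.5 ]
s [312.95 222.33] [ 4.25  4.25 26.75] [311.26 220.25]
t [268.51 147.13] [ 10.75  12.25 395.25] [267.27 140.75]
t [294.52 166.82] [ 10.5   11.75 375.5 ] [293.98 160.75]
t [246.   170.98] [  8.25   8.5  219.25] [245.77 166.75]
t [282.23 205.95] [ 10.5   11.25 235.  ] [279.98 199.25]
t [303.   210.05] [ 3.5  4.  39. ] [303.82 207.75]
t [255.34 216.25] [ 3.    4.   34.75] [255.62 214.  ]
t [302.28 232.19] [  7.75   7.75 189.75] [302.4  228.25]
t [254.99 237.86] [  7.75   7.75 190.75] [255.15 234.  ]
t [281.24 258.1 ] [  7.75   8.   189.5 ] [281.5 254. ]
[('s', array([134,  99,  35], dtype=uint8)), ('t', array([153, 120,  50], dtype=uint8))]
```

```bash
cat > fit.py <<'E'
from blobs import *
from scipy.optimize import least_squares
SP=dict(n1=(-63,45),n2=(-63,-45),n3=(-107,0),f1=(63,45),f2=(63,-45),f3=(107,0))
def M(p,k,h):
    # p: x,y,yaw,znear,zfar (plate surface), shift of plates along balance x ignored
    x,y=np.array(SP[k])/1000; c,s=np.cos(p[2]),np.sin(p[2])
    return np.array([p[0]+c*x-s*y,p[1]+s*x+c*y,(p[3] if k[0]=="n" else p[4])+h])
def fit(s,t,S,T,hs=.026,ht=.026):
    def r(p):
        o=[]
        for k,u in S.items(): o+=list(proj(s,[M(p,k,hs)])[0]-u)
        for k,u in T.items(): o+=list(proj(t,[M(p,k,ht)])[0]-u)
        return np.array(o)
    q=least_squares(r,[.55,.1,.1,.076,.1]); return q.x,np.round(r(q.x),1)
E
python3 - <<'E'
from fit import *
s=np.load("side0.npy",allow_pickle=True).item();t=np.load("top0.npy",allow_pickle=True).item()
S=dict(f1=(383.02,164.85),n1=(316.51,178.64),n3=(295.15,195.05),n2=(321.45,209.26))
T=dict(f1=(246,170.98),n2=(302.28,232.19),n1=(254.99,237.86),n3=(281.24,258.1))
P={}
for k in S: P[k],e=two(s,S[k],t,T[k]); print(k,P[k].round(4),round(e,4))
print("dist",[round(np.linalg.norm(P[a]-P[b]),4) for a,b in(("n1","n2"),("n1","n3"),("n2","n3"),("n1","f1"))])
p,r=fit(s,t,S,T); print(p,r)
for k in SP: print(k,M(p,k,0).round(4))
def yel(c,roi):
    x0,y0,x1,y1=roi; h=cv2.cvtColor(c["image"],cv2.COLOR_RGB2HSV)[y0:y1,x0:x1]
    h=cv2.resize(h,None,fx=4,fy=4,interpolation=1)
    m=cv2.inRange(h,(12,110,60),(35,255,255)); ys,xs=np.nonzero(m)
    print(x0+xs.min()/4,x0+xs.max()/4,y0+ys.min()/4,y0+ys.max()/4,x0+xs.mean()/4,y0+ys.mean()/4)
    for v in range(ys.min(),ys.max()+1,3): q=xs[ys==v]; print(round(y0+v/4,2),x0+q.min()/4,x0+q.max()/4)
yel(s,(295,150,345,195)); yel(t,(215,225,245,260))
E
```

```text
f1 [0.6449 0.115  0.1297] 0.0005
n1 [0.5225 0.1009 0.1064] 0.0021
n3 [0.4847 0.0518 0.1048] 0.0018
n2 [0.5328 0.0127 0.1043] 0.0018
dist [np.float64(0.0888), np.float64(0.0619), np.float64(0.062), np.float64(0.1255)]
[0.58988835 0.0644218  0.1236188  0.07942629 0.1013954 ] [ 1.   0.4  0.2  0.2 -0.1 -0.1  0.6 -0.3 -0.7 -0.6  0.4  0.4 -0.1  0.9
  0.3  1. ]
n1 [0.5218 0.1013 0.0794]
n2 [0.5329 0.012  0.0794]
n3 [0.4837 0.0512 0.0794]
f1 [0.6469 0.1168 0.1014]
f2 [0.658  0.0275 0.1014]
f3 [0.6961 0.0776 0.1014]
309.25 322.75 164.5 179.0 315.32375822860564 172.19494314781568
164.5 314.25 315.75
165.25 312.0 317.0
166.0 311.5 317.5
166.75 311.25 317.75
167.5 311.25 317.75
168.25 311.25 318.0
169.0 311.5 318.0
169.75 311.75 318.0
170.5 311.75 318.0
171.25 312.0 318.0
172.0 312.25 318.0
172.75 312.5 318.5
173.5 312.75 322.0
174.25 312.25 322.5
175.0 310.0 322.75
175.75 309.5 322.75
176.5 309.25 322.75
177.25 309.25 322.5
178.0 309.25 321.75
178.75 309.75 312.0
222.75 235.75 234.75 247.75 229.59056687333924 241.39061116031885
234.75 231.25 231.5
235.5 226.75 234.5
236.25 224.75 234.75
237.0 224.5 234.75
237.75 224.5 235.0
238.5 224.25 235.0
239.25 224.0 235.0
240.0 223.5 235.25
240.75 223.0 235.25
241.5 222.75 235.5
242.25 222.75 235.5
243.0 223.0 235.75
243.75 223.0 235.75
244.5 223.5 235.75
245.25 224.5 235.75
246.0 225.0 235.25
246.75 225.5 234.25
247.5 226.0 231.0
```

Request:
{"fn": "play_rows", "kwargs": {"commands": [[2.2,-5.7,0,0,0,0.13,0.75],[4.4,-11.4,0,0,0,0.26,0.75],[6.6,-17.1,0,0,0,0.39,0.75],[8.8,-22.8,0,0,0,0.522,0.75],[11.1,-28.5,0,0,0,0.522,0.75],[13.3,-34.2,0,0,0,0.522,0.75],[15.5,-40,0,0,0,0.522,0.75],[17.7,-45.6,0,0,0,0.522,0.75],[20,-51.4,-1,0,0,0.522,0.75],[22.2,-57.1,-2,0,0,0.522,0.75],[22.2,-57.1,-3,0,0,0.522,0.75],[22.2,-57.1,-3,0,0,0.522,0.75]]}}

```text
t: 1.6
tcp_pos: [0.4836, 0.0512, 0.1877]
tcp_rot: [0.192, -3.134, -0.0]
ft_force: [-0.5, 1.2, 0.8]
opening: 0.0697
gripper_force: 0.0
```

Request:
{"fn": "play_rows", "kwargs": {"commands": [[0,0,-3,0,0,0,0.75],[0,0,-6,0,0,0,0.75],[0,0,-8,0,0,0,0.75],[0,0,-9.5,0,0,0,0.75],[0,0,-10.2,0,0,0,0.75],[0,0,-10.6,0,0,0,0.75],[0,0,-10.8,0,0,0,0.75],[0,0,-10.8,0,0,0,0.75]]}}

```text
t: 2.6
tcp_pos: [0.4843, 0.051, 0.081]
tcp_rot: [-0.193, 3.135, -0.0]
ft_force: [-0.1, 0.6, -0.2]
opening: 0.0699
gripper_force: 0.0
```

```bash
python3 - <<'E'
from h import *
s=read_camera("side");t=read_camera("top")
np.save("side1.npy",s,allow_pickle=True);np.save("top1.npy",t,allow_pickle=True)
a=cv2.resize(s["image"][130:260,260:420],(480,390),interpolation=2);b=cv2.resize(t["image"][130:290,215:325],(268,390),interpolation=2)
cv2.imwrite("pics/g1.png",np.hstack([a,b])[:,:,::-1]); print(readout.state()["ft_force"],readout.state()["tcp_pos"])
E
```

```text
[ 0.5848321  -0.15835754  0.46132412] [0.4842732  0.05098924 0.08101547]
```

View pics/g1.png

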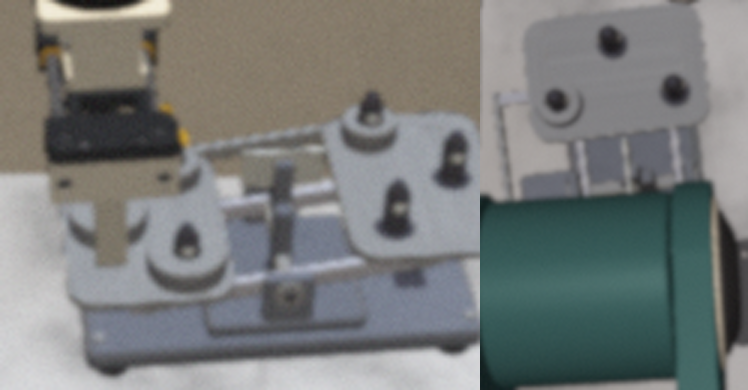

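The near_3 ring sits between the fingers in the side crop: ring at about x 68–145, near finger at 95–128. The tips are just above the plate, so I'll close.

Request:
{"fn": "play_rows", "kwargs": {"commands": [[0,0,-0.2,0,0,0,0.75],[0,0,-0.2,0,0,0,0.4],[0,0,-0.2,0,0,0,0.4],[0,0,-0.2,0,0,0,0.4],[0,0,-0.2,0,0,0,0.4],[0,0,-0.2,0,0,0,0.4],[0,0,-0.2,0,0,0,0.4],[0,0,-0.2,0,0,0,0.4]]}}

```text
t: 3.7
tcp_pos: [0.484, 0.0527, 0.0786]
tcp_rot: [-0.194, 3.136, 0.005]
ft_force: [0.3, 15.6, -0.1]
opening: 0.0461
gripper_force: 29.9
```

Request:
{"fn": "play_rows", "kwargs": {"commands": [[0,0.1,0,0,0,0,0.4],[0,0.2,0,0,0,0,0.4],[0,0.2,0,0,0,0,0.4],[0,0.2,0,0,0,0,0.4]]}}

```text
t: 4.2
tcp_pos: [0.4841, 0.0531, 0.0786]
tcp_rot: [0.193, -3.135, -0.0]
ft_force: [-1.2, 3.2, 0.3]
opening: 0.0467
gripper_force: 29.9
```

Request:
{"fn": "play_rows", "kwargs": {"commands": [[0,0.02,0.4,0,0,0,0.4],[0,0.02,0.8,0,0,0,0.4],[0,0.02,1.2,0,0,0,0.4],[0,0.02,1.6,0,0,0,0.4],[0,0.02,2.0,0,0,0,0.4],[0,0.02,2.3,0,0,0,0.4],[0,0.02,2.5,0,0,0,0.4],[0,0.02,2.7,0,0,0,0.4],[0,0.02,2.9,0,0,0,0.4]]}}

```text
t: 5.32
tcp_pos: [0.4841, 0.0531, 0.1078]
tcp_rot: [-0.193, 3.136, -0.0]
ft_force: [-1.5, 1.6, -4.8]
opening: 0.0464
gripper_force: 29.9
```

Request:
{"fn": "play_rows", "kwargs": {"commands": [[0,0,0.2,0,0,0,0.4],[0,0,0.4,0,0,0,0.4],[0,0,0.6,0,0,0,0.4],[0,0,0.8,0,0,0,0.4],[0,0,1.0,0,0,0,0.4],[0,0,1.2,0,0,0,0.4],[0,0,1.4,0,0,0,0.4]]}}

```text
t: 6.2
tcp_pos: [0.4842, 0.0531, 0.122]
tcp_rot: [-0.193, 3.135, -0.0]
ft_force: [-0.8, 0.3, -1.9]
opening: 0.0467
gripper_force: 29.9
```

```bash
python3 - <<'E'
from h import *
s=read_camera("side");t=read_camera("top")
np.save("side2.npy",s,allow_pickle=True);np.save("top2.npy",t,allow_pickle=True)
a=cv2.resize(s["image"][100:260,260:440],(540,480),interpolation=2)
cv2.imwrite("pics/g2.png",a[:,:,::-1]); print(readout.state()["ft_force"],readout.state()["tcp_pos"],readout.state()["opening"])
E
```

```text
[ 0.65353659  0.20192168 -1.14210781] [0.48424916 0.053156   0.12197642] 0.04645302456231325
```

View pics/g2.png

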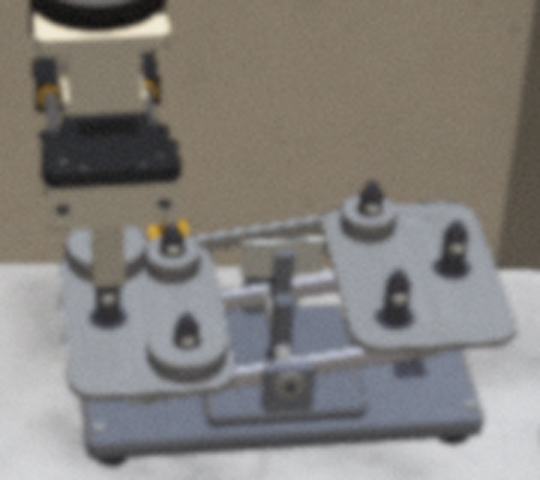

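```bash
python3 - <<'E'
from fit import *
s=np.load("side0.npy",allow_pickle=True).item();t=np.load("top0.npy",allow_pickle=True).item()
S=dict(f1=(383.02,164.85),n1=(316.51,178.64),n3=(295.15,195.05),n2=(321.45,209.26))
T=dict(f1=(246,170.98),n2=(302.28,232.19),n1=(254.99,237.86),n3=(281.24,258.1))
TIP=dict(n1=(316.39,174.75),n2=(321.65,205.25),n3=(295.12,191.5),f1=(383.44,160.5),f2=(392.25,191),f3=(411.67,174.5))
def r(q):
    p=q[:5]; o=[]
    for k in S: o+=list(proj(s,[M(p,k,.026)])[0]+q[5:7]-S[k])
    for k in T: o+=list(proj(t,[M(p,k,.026)])[0]+q[7:9]-T[k])
    for k in TIP: o+=list(proj(s,[M(p,k,.034)])[0]+q[5:7]+[0,q[9]]-TIP[k])
    return np.r_[o,q[5:9]*.3]
q=least_squares(r,[.59,.064,.12,.078,.101,0,0,0,0,0]).x
print(q.round(4),r(q).round(1))
for k in SP: print(k,M(q,k,0).round(4))
E
```

```text
[ 0.5904  0.069   0.1201  0.0687  0.0918 -0.6941 -2.9827  1.7823 -0.7805
 -0.3228] [ 0.2  0.3 -0.1  0.3 -0.3 -0.1  0.  -0.3 -0.3 -0.5 -0.   0.   0.1  0.3
  0.1  0.2  0.   0.4 -0.1 -0.1 -0.3 -0.4  0.1  0.8  0.5 -0.4  0.1 -0.4
 -0.2 -0.9  0.5 -0.2]
n1 [0.5225 0.1061 0.0687]
n2 [0.5332 0.0168 0.0687]
n3 [0.4842 0.0562 0.0687]
f1 [0.6475 0.1212 0.0918]
f2 [0.6583 0.0319 0.0918]
f3 [0.6966 0.0818 0.0918]
```

Request:
{"fn": "play_rows", "kwargs": {"commands": [[0,0,2.5,0,0,0,0.4],[0,0,4.3,0,0,0,0.4],[4,0.5,4.3,0,0,0,0.4],[8,1.0,4.3,0,0,0,0.4],[12,1.45,4.3,0,0,0,0.4],[16,1.95,4.3,0,0,0,0.4],[19.5,2.36,4.3,0,0,0,0.4],[21.25,2.57,4.3,0,0,0,0.4],[21.25,2.57,4.3,0,0,0,0.4],[21.25,2.57,4.3,0,0,0,0.4]]}}

```text
t: 7.55
tcp_pos: [0.6961, 0.0789, 0.1647]
tcp_rot: [0.193, -3.135, 0.0]
ft_force: [-0.1, -1.3, -1.1]
opening: 0.0462
gripper_force: 29.9
```

```bash
python3 - <<'E'
from h import *
s=read_camera("side");t=read_camera("top")
np.save("side3.npy",s,allow_pickle=True);np.save("top3.npy",t,allow_pickle=True)
a=cv2.resize(s["image"][60:230,330:450],(424,600),interpolation=2)
b=cv2.resize(t["image"][110:280,210:316],(374,600),interpolation=2)
cv2.imwrite("pics/g3.png",np.hstack([a,b])[:,:,::-1]); st=readout.state();print(st["ft_force"],st["tcp_pos"],st["opening"])
# expected ring centre projection & pin tip
p=st["tcp_pos"]; print(proj(s,[p-[0,0,.0026],[p[0],p[1],.134]]))
E
```

```text
[-0.38864854  0.47398526 -1.3149093 ] [0.6960638  0.0788503  0.16498953] 0.046377496215080284
[[414.48237014 161.70260688]
 [412.79964806 174.73647306]]
```

View pics/g3.png

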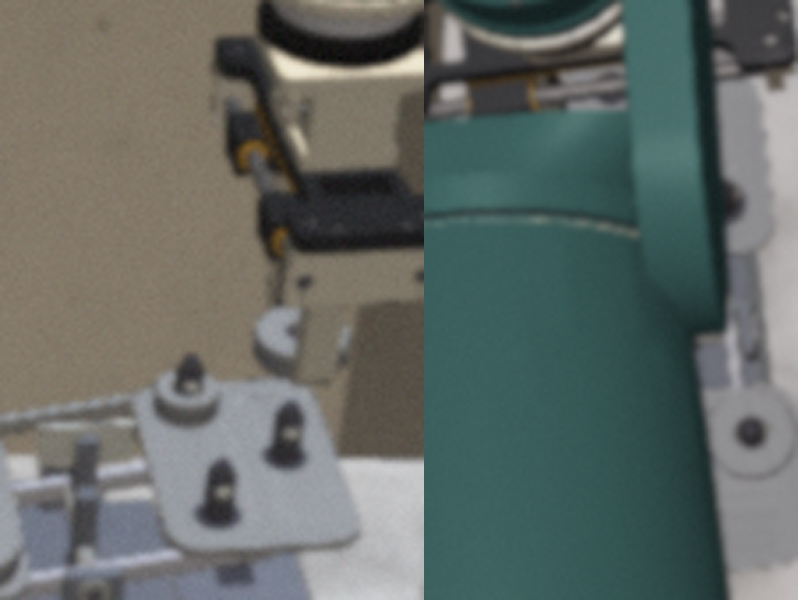

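Request:
{"fn": "play_rows", "kwargs": {"commands": [[0.05,0,-1.2,0,0,0,0.4],[0.05,0,-2.2,0,0,0,0.4],[0.05,0,-2.8,0,0,0,0.4],[0.05,0,-3.2,0,0,0,0.4],[0.05,0,-3.5,0,0,0,0.4],[0.05,0,-3.8,0,0,0,0.4],[0.05,0,-3.8,0,0,0,0.4]]}}

```text
t: 8.52
tcp_pos: [0.6971, 0.0789, 0.1266]
tcp_rot: [0.193, -3.135, 0.0]
ft_force: [-1.0, -0.4, -0.1]
opening: 0.0465
gripper_force: 29.9
```

Request:
{"fn": "play_rows", "kwargs": {"commands": [[0,0,-0.2,0,0,0,0.4],[0,0,-0.4,0,0,0,0.4],[0,0,-0.6,0,0,0,0.4],[0,0,-0.8,0,0,0,0.4],[0,0,-1.0,0,0,0,0.4],[0,0,-1.0,0,0,0,0.4]]}}

```text
t: 9.28
tcp_pos: [0.6968, 0.0788, 0.1162]
tcp_rot: [0.193, -3.135, 0.0]
ft_force: [-3.1, -1.7, 0.2]
opening: 0.0467
gripper_force: 30.0
```

Request:
{"fn": "play_rows", "kwargs": {"commands": [[0,0,-0.2,0,0,0,0.4],[0,0,-0.4,0,0,0,0.4],[0,0,-0.6,0,0,0,0.4],[0,0,-0.8,0,0,0,0.4],[0,0,-1.0,0,0,0,0.4],[0,0,-1.2,0,0,0,0.4],[0,0,-1.2,0,0,0,0.4]]}}

```text
t: 10.15
tcp_pos: [0.6967, 0.0788, 0.1042]
tcp_rot: [0.193, -3.134, 0.0]
ft_force: [-6.5, -3.3, 2.3]
opening: 0.0469
gripper_force: 30.0
```

Request:
{"fn": "play_rows", "kwargs": {"commands": [[-0.07,-0.03,-0.1,0,0,0,0.4],[-0.07,-0.03,-0.2,0,0,0,0.4],[-0.08,-0.03,-0.3,0,0,0,0.4],[-0.09,-0.03,-0.4,0,0,0,0.4],[-0.09,-0.03,-0.4,0,0,0,0.4]]}}

```text
t: 10.78
tcp_pos: [0.6962, 0.0785, 0.1005]
tcp_rot: [0.193, -3.136, 0.0]
ft_force: [-3.7, -3.6, 2.1]
opening: 0.0466
gripper_force: 30.0
```

Request:
{"fn": "play_rows", "kwargs": {"commands": [[-0.05,-0.04,-0.1,0,0,0,0.4],[-0.06,-0.04,-0.2,0,0,0,0.4],[-0.06,-0.04,-0.3,0,0,0,0.4],[-0.06,-0.04,-0.3,0,0,0,0.4]]}}

```text
t: 11.28
tcp_pos: [0.6959, 0.0785, 0.0982]
tcp_rot: [-0.194, 3.134, 0.001]
ft_force: [-1.1, -0.6, 4.5]
opening: 0.0462
gripper_force: 29.9
```

Rising; continue in small steps.

Request:
{"fn": "play_rows", "kwargs": {"commands": [[0,0,-0.08,0,0,0,0.4],[0,0,-0.16,0,0,0,0.4],[0,0,-0.16,0,0,0,0.4]]}}

```text
t: 11.65
tcp_pos: [0.6955, 0.0784, 0.0958]
tcp_rot: [0.194, -3.135, -0.0]
ft_force: [-0.6, 0.3, -0.1]
opening: 0.0465
gripper_force: 29.9
```

Request:
{"fn": "play_rows", "kwargs": {"commands": [[0,0,-0.1,0,0,0,0.4],[0,0,-0.2,0,0,0,0.4],[0,0,-0.3,0,0,0,0.4],[0,0,-0.4,0,0,0,0.4],[0,0,-0.4,0,0,0,0.4]]}}

```text
t: 12.28
tcp_pos: [0.6957, 0.0783, 0.092]
tcp_rot: [-0.193, 3.135, 0.0]
ft_force: [-0.4, 1.5, 0.9]
opening: 0.0467
gripper_force: 29.9
```

```bash
cat > look.py <<'E'
from blobs import *
s=read_camera("side"); np.save("sideL.npy",s,allow_pickle=True)
for b in blobs(s,(285,140,435,225),75): print(*b)
st=readout.state();print(st["t"],st["ft_force"].round(1),st["tcp_pos"].round(4))
E
python3 look.py
```

```text
[393.46 142.79] [ 7.25  5.75 86.75] [391.79 139.5 ]
[382.85 169.71] [  7.     8.5  136.75] [383.39 166.  ]
[316.15 174.15] [  6.25   8.75 140.  ] [316.68 170.  ]
[379.59 181.57] [11.5   4.5  68.75] [375.24 178.75]
[312.13 186.39] [ 7.25  4.   36.5 ] [309.47 184.  ]
[408.53 186.19] [ 2.5   3.   20.75] [408.62 184.75]
[321.54 186.61] [ 4.25  2.5  16.  ] [322.91 185.25]
[294.65 190.38] [  6.5    6.5  120.75] [294.35 187.  ]
[353.54 191.61] [  4.75   9.   110.75] [354.29 187.  ]
[402.02 195.03] [ 7.    5.75 61.  ] [399.35 191.75]
[294.93 200.13] [  9.25   8.   222.5 ] [293.74 195.75]
[391.29 205.38] [  9.75  17.25 380.  ] [392.11 195.5 ]
[321.19 204.75] [  7.     8.   136.75] [321.3 201. ]
[353.06 207.91] [  6.25  12.5  216.  ] [352.66 202.  ]
[312.11 217.83] [ 3.5   2.75 16.25] [310.85 216.25]
12.325 [-0.3  1.3  0.7] [0.6957 0.0783 0.0921]
```

Request:
{"fn": "play_rows", "kwargs": {"commands": [[0,0,-0.2,0,0,0,0.4],[-0.02,0,-0.4,0,0,0,0.4],[-0.04,0,-0.6,0,0,0,0.4],[-0.06,0,-0.8,0,0,0,0.4],[-0.08,0,-1.0,0,0,0,0.4],[-0.08,0,-1.0,0,0,0,0.4]]}}

```text
t: 13.08
tcp_pos: [0.6947, 0.0781, 0.0818]
tcp_rot: [0.193, -3.135, 0.0]
ft_force: [1.3, -0.6, 1.8]
opening: 0.0467
gripper_force: 29.9
```

```bash
python3 look.py
```

```text
[316.75 169.46] [  6.5    9.   146.75] [315.9 165. ]
[382.14 174.23] [  6.75   8.75 139.5 ] [382.62 170.25]
[311.09 181.34] [ 3.25  3.25 18.5 ] [310.07 179.75]
[294.76 185.84] [  6.5   6.5 119. ] [294.7 182.5]
[375.8  184.78] [ 4.75  3.5  23.75] [374.52 183.  ]
[353.62 191.31] [ 4.75  8.5  85.5 ] [353.94 187.25]
[295.04 195.64] [  9.5   8.5 231.5] [292.3 191. ]
[321.43 200.1 ] [  6.75   8.25 135.75] [321.54 196.25]
[401.08 199.59] [ 7.    5.75 59.25] [398.31 196.25]
[390.52 209.89] [  9.75  16.75 368.  ] [391.59 200.25]
[353.02 207.97] [  5.75  11.75 204.  ] [353.34 202.25]
[314.36 214.66] [ 4.75  3.   21.75] [312.94 213.  ]
13.125 [1.8 0.1 1.7] [0.6947 0.0781 0.0819]
```

Request:
{"fn": "play_rows", "kwargs": {"commands": [[0,0,-0.1,0,0,0,0.4],[0,0,-0.2,0,0,0,0.4],[0,0,-0.2,0,0,0,0.4]]}}

```text
t: 13.5
tcp_pos: [0.6946, 0.0781, 0.0799]
tcp_rot: [0.193, -3.135, 0.0]
ft_force: [-1.2, -1.5, 1.3]
opening: 0.0465
gripper_force: 29.9
```

Request:
{"fn": "play_rows", "kwargs": {"commands": [[0,0,-0.1,0,0,0,0.4],[0,0,-0.15,0,0,0,0.4],[0,0,-0.15,0,0,0,0.4]]}}

```text
t: 13.88
tcp_pos: [0.6947, 0.0782, 0.0787]
tcp_rot: [0.193, -3.135, 0.0]
ft_force: [-3.5, -1.0, 3.5]
opening: 0.0466
gripper_force: 30.0
```

Request:
{"fn": "play_rows", "kwargs": {"commands": [[0,0,-0.08,0,0,0,0.4],[0,0,-0.08,0,0,0,0.4]]}}

```text
t: 14.12
tcp_pos: [0.6948, 0.0783, 0.0786]
tcp_rot: [-0.193, 3.135, 0.0]
ft_force: [-6.8, -1.6, 10.5]
opening: 0.0464
gripper_force: 30.0
```

Request:
{"fn": "play_rows", "kwargs": {"commands": [[0,0,0.1,0,0,0,0.4],[0,0,0.3,0,0,0,0.4],[0.02,0,0.5,0,0,0,0.4],[0.04,0,0.7,0,0,0,0.4],[0.06,0,0.9,0,0,0,0.4],[0.08,0,1.1,0,0,0,0.4],[0.1,0,1.3,0,0,0,0.4],[0.1,0,1.5,0,0,0,0.4],[0.1,0,1.7,0,0,0,0.4],[0.1,0,1.7,0,0,0,0.4],[0.1,0,1.7,0,0,0,0.4]]}}

```text
t: 15.5
tcp_pos: [0.6958, 0.0782, 0.0947]
tcp_rot: [-0.193, 3.136, 0.0]
ft_force: [-0.7, 0.3, 0.6]
opening: 0.0466
gripper_force: 29.9
```

```bash
python3 look.py|egrep '^\[(38|39|31[67]|14|29|32)|^1'; python3 - <<'E'
from h import *
s=np.load("sideL.npy",allow_pickle=True).item()
t=read_camera("top"); np.save("topL.npy",t,allow_pickle=True)
def yel(c,roi):
    x0,y0,x1,y1=roi; h=cv2.cvtColor(c["image"],cv2.COLOR_RGB2HSV)[y0:y1,x0:x1]
    h=cv2.resize(h,None,fx=4,fy=4,interpolation=1)
    m=cv2.inRange(h,(12,110,60),(35,255,255)); ys,xs=np.nonzero(m)
    if len(xs): print(x0+xs.min()/4,x0+xs.max()/4,y0+ys.min()/4,y0+ys.max()/4)
yel(s,(295,150,345,195)); yel(t,(215,225,245,260))
E
```

```text
[394.14 141.91] [ 6.5   5.   86.75] [392.5 139.5]
[383.01 168.32] [  6.75   8.75 142.25] [383.98 164.5 ]
[316.32 175.36] [  6.     7.   122.75] [316.04 172.  ]
[294.69 191.68] [  6.5    6.5  117.25] [294.65 188.25]
[391.36 204.16] [  9.75  17.5  387.25] [392.5 194. ]
[295.01 201.34] [  9.5    7.75 220.75] [294.58 197.25]
[321.2  205.85] [  6.75   8.   133.5 ] [321.51 202.  ]
[397.16 223.1 ] [ 3.75  1.75 15.25] [397.38 222.25]
15.55 [-1.1 -0.3 -0. ] [0.6958 0.0782 0.0947]
309.25 323.0 162.0 175.5
```

Request:
{"fn": "play_rows", "kwargs": {"commands": [[0,0,0,0,0,0,0.52],[0,0,0,0,0,0,0.58],[0,0,0,0,0,0,0.65],[0,0,0,0,0,0,0.75],[0,0,0,0,0,0,0.75],[0,0,3,0,0,0,0.75],[0,0,6,0,0,0,0.75],[0,0,9,0,0,0,0.75],[-5,3,9,0,0,0,0.6],[-10,6,9,0,0,0,0.4],[-15,9,9,0,0,0,0.4],[-20,12,9,0,0,0,0.4]]}}

```text
t: 17.1
tcp_pos: [0.4942, 0.1988, 0.1847]
tcp_rot: [-0.193, 3.135, 0.0]
ft_force: [0.1, 1.0, -0.3]
opening: 0.0381
gripper_force: 0.0
```

Request:
{"fn": "play_rows", "kwargs": {"commands": [[-4,4,3,0,0,0,0.4],[-8,9,3,0,0,0,0.4],[-11,14,3,0,0,0,0.4],[-13,20,3,0,0,0,0.4],[-15,25,3,0,0,0,0.4],[-15,25,3,0,0,0,0.4],[-15,25,3,0,0,0,0.4]]}}

```text
t: 17.98
tcp_pos: [0.3458, 0.448, 0.2146]
tcp_rot: [0.194, -3.136, 0.001]
ft_force: [0.2, -0.3, -1.0]
opening: 0.037
gripper_force: 0.0
```

```bash
python3 look.py|egrep '^\[(38|39|31[67]|14|29|32|40|41)|^1'; python3 - <<'E'
from h import *
s=np.load("sideL.npy",allow_pickle=True).item()
t=read_camera("top"); np.save("topL.npy",t,allow_pickle=True)
def yel(c,roi):
    x0,y0,x1,y1=roi; h=cv2.cvtColor(c["image"],cv2.COLOR_RGB2HSV)[y0:y1,x0:x1]
    h=cv2.resize(h,None,fx=4,fy=4,interpolation=1)
    m=cv2.inRange(h,(12,110,60),(35,255,255)); ys,xs=np.nonzero(m)
    for v in range(ys.min(),ys.max()+1,4): q=xs[ys==v]; print(round(y0+v/4,2),x0+q.min()/4,x0+q.max()/4)
yel(s,(295,150,345,195)); print(); yel(t,(215,225,245,260))
a=cv2.resize(s["image"][145:230,275:440],(800,412),interpolation=2)
b=cv2.resize(t["image"][220:260,210:260],(230,184),interpolation=2)
o=np.zeros((600,800,3),np.uint8);o[:412]=a;o[414:598,:230]=b
b=cv2.resize(t["image"][130:200,225:315],(236,184),interpolation=2);o[414:598,240:476]=b
cv2.imwrite("pics/g4.png",o[:,:,::-1])
E
```

```text
[382.81 165.67] [  7.25   8.75 146.75] [383.5  161.75]
[381.14 177.47] [14.5   5.   97.75] [375.26 174.25]
[316.46 178.28] [  6.25   8.25 136.  ] [316.16 174.5 ]
[411.01 178.66] [  7.    8.5 138.5] [411.67 174.75]
[403.15 191.38] [ 9.    6.75 79.25] [399.31 187.25]
[322.31 190.  ] [ 4.   3.  19.5] [323.58 188.25]
[295.03 194.44] [  6.5    6.75 122.  ] [294.97 191.  ]
[391.33 201.15] [ 10.    17.75 405.75] [392.44 191.  ]
[295.39 204.08] [  9.25   8.5  235.5 ] [294.44 199.5 ]
[321.54 208.74] [  7.    7.5 136.5] [321.73 205.  ]
[396.04 221.89] [ 6.75  3.25 62.5 ] [397.31 220.25]
[327.75 223.35] [ 7.75  3.   30.75] [330.76 221.5 ]
18.025 [-0.6 -1.  -0.4] [0.3462 0.4476 0.2148]
164.25 314.25 316.0
165.25 312.0 317.25
166.25 311.5 317.75
167.25 311.25 318.0
168.25 311.5 318.0
169.25 311.75 318.0
170.25 312.0 318.0
171.25 312.25 318.25
172.25 312.5 318.25
173.25 312.5 321.75
174.25 311.0 322.5
175.25 309.75 322.75
176.25 309.25 322.75
177.25 309.25 322.5
178.25 309.75 312.75

234.75 231.0 232.25
235.75 225.5 234.5
236.75 224.5 234.75
237.75 224.25 235.0
238.75 224.0 235.0
239.75 223.5 235.25
240.75 223.0 235.25
241.75 222.75 235.5
242.75 222.75 235.75
243.75 223.0 235.75
244.75 224.0 235.75
245.75 225.0 235.5
246.75 225.5 234.25
247.75 226.5 228.0
```

View pics/g4.png

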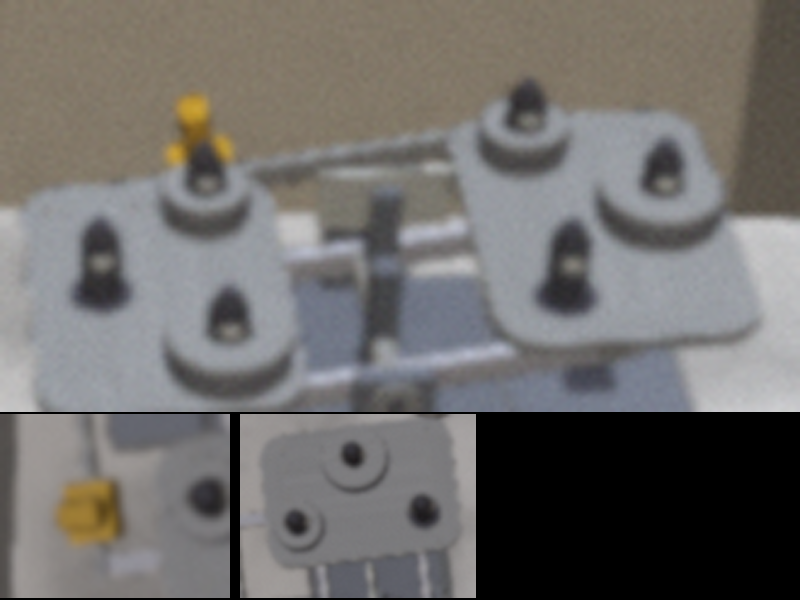

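```bash
cat > poise.py <<'E'
from blobs import *
s=read_camera("side");t=read_camera("top")
def yel(c,roi):
    x0,y0,x1,y1=roi; h=cv2.cvtColor(c["image"],cv2.COLOR_RGB2HSV)[y0:y1,x0:x1]
    m=cv2.inRange(cv2.resize(h,None,fx=4,fy=4,interpolation=1),(12,110,60),(35,255,255))
    ys,xs=np.nonzero(m); return x0+(xs+.5)/4-.5,y0+(ys+.5)/4-.5
# camera corrections (px) from ring on near_3 as gripped: tip (.4841,.0533,.110)
cs=np.array([295.12,191.5])-proj(s,[[.4841,.0533,.110]])[0]
ct=np.array([281.24,258.1])-proj(t,[[.4841,.0533,.102]])[0]
print("corr",cs.round(2),ct.round(2))
yaw=.12; ex=np.array([np.cos(yaw),np.sin(yaw),0]); ey=np.array([-ex[1],ex[0],0]); O=np.array([.5903,.0661,0])
xs,ys=yel(s,(295,145,400,195)); top=ys.min(); k=(ys>top+2)&(ys<top+7)
u=np.array([(xs[k].min()+xs[k].max())/2,top+4.5])
o,d=ray(s,u-cs*[1,1]); l=((O+.102*ey-o)@ey)/(d@ey); P=o+l*d
print("side px",u.round(2),"plane y=.102: world",P.round(4),"bal x",round((P-O)@ex,4))
X,Y=yel(t,(210,130,250,260)); v=np.array([X.mean(),Y.mean()]); 
for z in(.09,.105): Q=onz(t,v-ct,z); print("top",v.round(2),"bal",round((Q-O)@ex,4),round((Q-O)@ey,4))
q,e=two(s,u-cs,t,v-ct);print("two",q.round(4),round(e,4))
ref=dict(f1=(382.93,169.6),n1=(316.4,174.0),n2=(321.4,204.55))
print(readout.state()["joint_positions"].round(2))
E
python3 poise.py
```

```text
corr [-0.19 -0.72] [ 0.58 -0.87]
side px [314.25 168.38] plane y=.102: world [0.5162 0.1599 0.0861] bal x -0.0623
top [229.18 240.99] bal -0.0616 0.0962
top [229.18 240.99] bal -0.0632 0.093
two [0.517  0.1541 0.0903] 0.0012
[ 0.87 -0.12  1.68 -0.    1.58 -0.83]
```

Request:
{"fn": "play_rows", "kwargs": {"commands": [[3,-6,0,0,0,0,0],[6,-12,0,0,0,0,0],[9,-18,-1,0,0,0,0],[11.5,-24,-3,0,0,0,0],[14.1,-29.4,-5,0,0,0,0],[14.1,-29.4,-7,0,0,0,0],[14.1,-29.4,-9.5,0,0,0,0],[14.1,-29.4,-11,0,0,0,0],[14.1,-29.4,-12.0,0,0,0,0],[14.1,-29.4,-12.7,0,0,0,0],[14.1,-29.4,-12.7,0,0,0,0]]}}

```text
t: 19.55
tcp_pos: [0.4868, 0.1544, 0.0878]
tcp_rot: [0.194, -3.136, 0.0]
ft_force: [-0.3, -0.2, -0.3]
opening: 0.0005
gripper_force: 0.0
```

```bash
python3 - <<'E'
from h import *
s=read_camera("side");t=read_camera("top")
a=cv2.resize(s["image"][130:230,260:360],(500,500),interpolation=2)
cv2.imwrite("pics/g5.png",a[:,:,::-1])
E
```

```text
(no output)
```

View pics/g5.png

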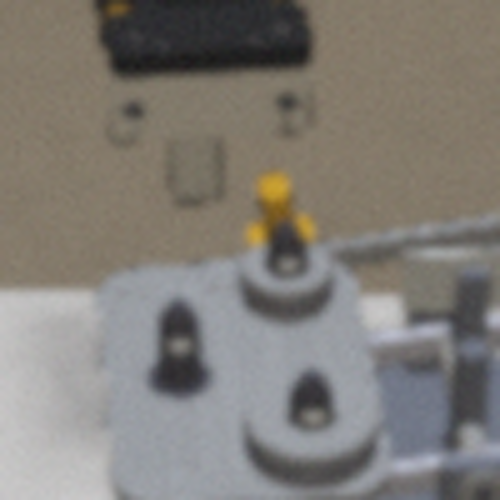

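```bash
python3 - <<'E'
from h import *
s=np.load("side0.npy",allow_pickle=True).item()
for y in (0,.005,.0175): print(y,proj(s,[[.4843,.051-.035-y,.081],[.4868,.1544-y,.0878]])+[-.19,-.72])
print(proj(s,[[.5162,.1599,.0861]]))
# fingertip bottom rows: actual
E
```

```text
0 [[294.61915426 217.05440209]
 [299.10161117 169.09865979]]
0.005 [[294.48989018 218.8416811 ]
 [298.99669828 170.59179811]]
0.0175 [[294.16290618 223.36289014]
 [298.7315646  174.36532298]]
[[314.41830212 169.1129924 ]]
```

The shut fingertips (px 299,170) stand just behind the poise's finger piece (px 314,168) at mid height. Pushing it toward the far end.

Request:
{"fn": "play_rows", "kwargs": {"commands": [[0.8,0.1,0,0,0,0,0],[1.6,0.2,0,0,0,0,0],[2.2,0.27,0,0,0,0,0],[2.8,0.34,0,0,0,0,0],[3.4,0.41,0,0,0,0,0],[4.0,0.48,0,0,0,0,0],[4.6,0.55,0,0,0,0,0],[5.2,0.62,0,0,0,0,0],[5.8,0.7,0,0,0,0,0],[5.8,0.7,0,0,0,0,0],[5.0,0.6,0,0,0,0,0],[5.0,0.6,0,0,0,0,0]]}}

```text
t: 21.15
tcp_pos: [0.5362, 0.1602, 0.0878]
tcp_rot: [-0.194, 3.136, 0.0]
ft_force: [-0.1, 0.8, -0.4]
opening: 0.0
gripper_force: 0.0
```

```bash
python3 poise.py | head -4; python3 look.py|egrep '^\[(38|39|31[67]|14|29|32|40|41)|^2'
```

```text
corr [-0.19 -0.72] [ 0.58 -0.87]
side px [336.88 163.88] plane y=.102: world [0.5604 0.1652 0.0939] bal x -0.0178
top [nan nan] bal nan nan
top [nan nan] bal nan nan
[327.86 141.  ] [ 40.25   3.75 453.75] [330.08 139.5 ]
[383.02 168.86] [  7.     9.25 150.5 ] [383.73 164.75]
[316.49 174.54] [  6.25   7.   126.  ] [316.45 171.  ]
[410.82 182.44] [  7.25   8.25 135.25] [411.55 178.75]
[294.72 190.66] [  6.5   6.  116. ] [294.67 187.25]
[402.47 194.78] [ 7.5   6.   61.25] [399.4  191.25]
[391.34 204.95] [  9.75  17.   380.75] [392.32 195.25]
[294.88 200.53] [  9.5    7.75 218.75] [293.32 196.25]
[321.27 205.11] [  7.    8.  135.5] [321.14 201.5 ]
21.3 [-0.4 -0.4  0.1] [0.5368 0.1602 0.0879]poise.py:16: RuntimeWarning: Mean of empty slice.
  X,Y=yel(t,(210,130,250,260)); v=np.array([X.mean(),Y.mean()]);
  ret = ret.dtype.type(ret / rcount)
Traceback (most recent call last):
  File "poise.py", line 18, in <module>
    q,e=two(s,u-cs,t,v-ct);print("two",q.round(4),round(e,4))
        ~~~^^^^^^^^^^^^^^^
  File "h.py", line 13, in two
    s=np.linalg.lstsq(np.c_[d1,-d2],o2-o1,rcond=None)[0]
      ~~~~~~~~~~~~~~~^^^^^^^^^^^^^^^^^^^^^^^^^^^^^^^^
numpy.linalg.LinAlgError: SVD did not converge in Linear Least Squares
```

```bash
cat > tilt.py <<'E'
from blobs import *
from scipy.optimize import least_squares
B=dict(f1=(63,45),n1=(-63,45),n2=(-63,-45),f3=(107,0))
yaw=.12; ex=np.array([np.cos(yaw),np.sin(yaw),0]); ey=np.array([-ex[1],ex[0],0]); O=np.array([.5903,.0661,0])
def tilt(c,obs):
    def r(q):
        o=[]
        for k,u in obs.items():
            x,y=np.array(B[k])/1e3; z=.088+.026+(-1 if k[0]=="f" else 1)*.087*np.sin(q[0])
            o.append(proj(c,[O+x*ex+y*ey+[0,0,z]])[0][1]+q[1]-u[1])
        return o
    s=least_squares(r,[0,0]); return s.x,np.round(s.fun,2)
def auto(c):
    exp=dict(f1=(382.8,169.5),n1=(316.4,174),n2=(321.4,204.5),f3=(411,182.6)); o={}
    for b in blobs(c,(285,140,435,225),75):
        for k,e in exp.items():
            if abs(b[0][0]-e[0])<2.5 and abs(b[0][1]-e[1])<6 and b[1][2]>100: o[k]=b[0]
    return o
if __name__=="__main__":
    import sys
    for n in sys.argv[1:]:
        c=np.load(n,allow_pickle=True).item(); o=auto(c); print(n,list(o),*tilt(c,o))
    T=[]
    for i in range(3):
        c=read_camera("side"); o=auto(c); q,f=tilt(c,o); T.append(q[0])
    print("now",list(o),np.round(T,4),q,f, readout.state()["t"])
E
python3 tilt.py side0.npy side2.npy sideL.npy; sed -i '/^X,Y=/,/^q,e=/d' poise.py
```

```text
side0.npy ['f1', 'n1', 'f3', 'n2'] [-0.09271423  0.91733688] [ 3.26  0.29 -3.25 -0.3 ]
side2.npy ['f1', 'f3', 'n1', 'n2'] [-0.09251511  1.01480094] [ 3.22 -3.21  0.25 -0.26]
sideL.npy ['f1', 'n1', 'f3', 'n2'] [-0.02459412 -0.59595641] [ 0.34  0.29 -0.34 -0.29]
now ['f1', 'n1', 'f3', 'n2'] [-0.0244 -0.0235 -0.0249] [-0.02486688 -0.57597939] [ 0.26  0.35 -0.26 -0.35] 21.45
```

Request:
{"fn": "play_rows", "kwargs": {"commands": [[0.6,0.07,0,0,0,0,0],[1.0,0.12,0,0,0,0,0],[1.3,0.16,0,0,0,0,0],[1.6,0.19,0,0,0,0,0],[1.9,0.23,0,0,0,0,0],[1.9,0.23,0,0,0,0,0],[0.9,0.1,0,0,0,0,0],[0,0,0,0,0,0,0],[0,0,0,0,0,0,0],[0,0,0,0,0,0,0],[0,0,0,0,0,0,0],[0,0,0,0,0,0,0]]}}

```text
t: 22.95
tcp_pos: [0.5369, 0.1602, 0.0877]
tcp_rot: [0.193, -3.136, 0.0]
ft_force: [0.4, -0.3, 0.2]
opening: 0.0006
gripper_force: 0.0
```

```bash
python3 tilt.py; python3 poise.py; python3 - <<'E'
from tilt import *
c=np.load("side0.npy",allow_pickle=True).item(); o=auto(c); o.pop("f3"); print("ref -.138:",tilt(c,o))
c=read_camera("side");o=auto(c);o.pop("f3",0);print("now no f3",tilt(c,o)); print({k:v for k,v in auto(c).items()})
E
```

```text
now ['f1', 'n1', 'f3', 'n2'] [-0.003  -0.0035 -0.0031] [-0.00310609 -0.49322934] [ 0.22  0.38 -0.22 -0.37] 23.1
corr [-0.19 -0.72] [ 0.58 -0.87]
side px [341.12 163.88] plane y=.102: world [0.5688 0.1662 0.0933] bal x -0.0094
[ 0.24 -0.07  1.84 -0.    1.37 -1.45]
ref -.138: (array([-0.13570745, -0.70257902]), array([-0.  ,  0.28, -0.28]))
now no f3 (array([-0.00684332, -0.64182138]), array([-0.  ,  0.36, -0.36]))
{'f1': array([382.8 , 169.83]), 'n1': array([316.48, 173.75]), 'f3': array([410.77, 183.15]), 'n2': array([321.26, 204.44])}
```

Request:
{"fn": "play_rows", "kwargs": {"commands": [[1.0,0.12,0,0,0,0,0],[1.6,0.19,0,0,0,0,0],[1.9,0.23,0,0,0,0,0],[2.05,0.25,0,0,0,0,0],[2.15,0.26,0,0,0,0,0],[2.15,0.26,0,0,0,0,0],[1.0,0.12,0,0,0,0,0],[0,0,0.5,0,0,0,0],[0,0,4,0,0,0,0],[0,2,8,0,0,0,0],[-3,7,9,0,0,0,0],[-6,12,9,0,0,0,0]]}}

```text
t: 24.75
tcp_pos: [0.4758, 0.2812, 0.1795]
tcp_rot: [-0.192, 3.133, 0.002]
ft_force: [-0.4, 0.5, -0.1]
opening: 0.0005
gripper_force: 0.0
```

Request:
{"fn": "play_rows", "kwargs": {"commands": [[-3,5,0,0,0,0,0],[-6,10,0,0,0,0,0],[-6,10,0,0,0,0,0],[-6,10,0,0,0,0,0],[-6,10,0,0,0,0,0],[-6,10,0,0,0,0,0],[-6,10,0,0,0,0,0],[-6,10,0,0,0,0,0]]}}

```text
t: 25.75
tcp_pos: [0.417, 0.38, 0.1777]
tcp_rot: [0.193, -3.136, 0.0]
ft_force: [0.3, 0.2, -0.4]
opening: 0.0006
gripper_force: 0.0
```

```bash
python3 tilt.py; python3 - <<'E'
from tilt import *
for i in range(2):
    c=read_camera("side");o=auto(c);d=o["f1"][1]-o["n1"][1];o.pop("f3",0);print("no f3",tilt(c,o)[0],"D",d,(d+3.2)/78)
t=read_camera("top")
s0=np.load("top0.npy",allow_pickle=True).item()
for b in blobs(t,(225,130,325,280),75): print("t",*b)
E
```

```text
now ['f1', 'n1', 'f3', 'n2'] [-0.001  -0.0017 -0.0005] [-4.80255408e-04 -5.42771952e-01] [ 0.3   0.26 -0.3  -0.25] 25.9
no f3 [-0.00421439 -0.66096839] D -3.8100000000000023 -0.007820512820512847
no f3 [-0.0046762  -0.65364244] D -3.819999999999993 -0.007948717948717859
t [268.29 146.35] [  7.75   8.75 212.  ] [268.07 142.  ]
t [294.95 167.75] [ 10.5  11.5 360. ] [294.2  161.75]
t [247.1  172.02] [  8.    8.5 212.5] [246.77 167.75]
t [282.22 205.97] [ 10.5   11.25 235.  ] [280.   199.25]
t [302.94 210.16] [ 3.5   3.75 37.5 ] [303.75 208.  ]
t [231.68 214.42] [ 2.    5.75 27.75] [231.71 211.5 ]
t [255.19 216.4 ] [ 2.75  3.5  28.5 ] [255.38 214.5 ]
t [302.01 232.01] [  7.75   8.   195.5 ] [302. 228.]
t [253.96 237.72] [  8.     8.   202.25] [254.24 233.75]
t [281.54 258.62] [ 10.5   10.75 353.25] [281.7  253.25]
```

Request:
{"fn": "play_rows", "kwargs": {"commands": [[4,-6,0,0,0,0,0],[8,-12,0,0,0,0,0],[10,-17,0,0,0,0,0],[12,-22,0,0,0,0,0],[12,-22,-4,0,0,0,0],[12,-22,-7,0,0,0,0],[12,-22,-8.7,0,0,0,0],[12,-22,-9.0,0,0,0,0],[12,-22,-9.0,0,0,0,0]]}}

```text
t: 27.18
tcp_pos: [0.5372, 0.1606, 0.0887]
tcp_rot: [-0.194, 3.135, 0.0]
ft_force: [-0.6, -0.0, -0.4]
opening: 0.0004
gripper_force: 0.0
```

Request:
{"fn": "play_rows", "kwargs": {"commands": [[1.0,0.12,0,0,0,0,0],[1.6,0.19,0,0,0,0,0],[2.0,0.25,0,0,0,0,0],[2.2,0.28,0,0,0,0,0],[2.35,0.29,0,0,0,0,0],[2.35,0.29,0,0,0,0,0],[1.0,0.12,0,0,0,0,0],[0,0,0.5,0,0,0,0],[0,0,4,0,0,0,0],[0,2,8,0,0,0,0],[-3,7,9,0,0,0,0],[-6,12,9,0,0,0,0]]}}

```text
t: 28.68
tcp_pos: [0.4758, 0.2812, 0.1796]
tcp_rot: [-0.191, 3.133, 0.002]
ft_force: [0.8, 0.5, 0.4]
opening: 0.0006
gripper_force: 0.0
```

Request:
{"fn": "play_rows", "kwargs": {"commands": [[-3,5,0,0,0,0,0],[-6,10,0,0,0,0,0],[-6,10,0,0,0,0,0],[-6,10,0,0,0,0,0],[-6,10,0,0,0,0,0],[-6,10,0,0,0,0,0],[-6,10,0,0,0,0,0],[-6,10,0,0,0,0,0]]}}

```text
t: 29.68
tcp_pos: [0.417, 0.38, 0.1778]
tcp_rot: [0.193, -3.136, -0.0]
ft_force: [1.0, -0.0, 0.2]
opening: 0.0007
gripper_force: 0.0
```

```bash
python3 tilt.py; python3 poise.py; python3 - <<'E'
from tilt import *
for i in range(2):
    c=read_camera("side");o=auto(c);d=o["f1"][1]-o["n1"][1];o.pop("f3",0);print("no f3",tilt(c,o)[0],"D",d,(d+3.2)/78)
E
```

```text
now ['f1', 'n1', 'f3', 'n2'] [0.0024 0.0023 0.0023] [ 0.00225224 -0.45226728] [ 0.28  0.28 -0.28 -0.28] 29.825
corr [-0.19 -0.72] [ 0.58 -0.87]
side px [343.25 163.88] plane y=.102: world [0.5729 0.1667 0.093 ] bal x -0.0052
[ 0.69 -0.11  1.74 -0.    1.52 -1.  ]
no f3 [-0.00101963 -0.61272049] D -3.539999999999992 -0.004358974358974255
no f3 [-0.00068081 -0.64497496] D -3.579999999999984 -0.004871794871794666
```

All three tilt estimates lie within 0.005 rad of level, so I'm handing it in.

```bash
python3 -c "
from plant import job
print(job.finish_job())"
```

```text
the job is handed in; nothing more can be done
None
```

I handed the job in: one large and one small ring now sit fully home on each platform, and the poise is set so the beam reads within about 0.005 rad of level in the camera estimates. The hand-in gave no verdict. The highest push I read on the far platform was about 12 N, sampled between moves, so a brief peak could have gone unseen.

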